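Zero the dip counter and lift the slide rack out to drain

ROBOT

A 7-joint arm with a two-finger parallel gripper is mounted at the origin on a cart in front of the work surface, level with it; the furniture and walls round the work are solid. World frame = base frame: x ahead of the robot, y to its left, z up, the work surface at z = 0. Lengths are in mm, angles in rad, forces in N, time in s.
With the tool pointing down it reaches from about 400 to 925 mm from the base axis. Payload 4.1 kg.
Tool frame: the origin (TCP) lies midway between the tips of the shut fingers; the grasp point (between the pads) lies 19 mm behind it; z points along the fingers, y is the line along which they close (so a half turn about z gives the same grasp; the last joint's range is limited). The gripper opens to 85 mm and grips with 20 to 120 N. Pads are 22 mm wide; open, the fingers measure 114 mm over their backs; the gripper's body (76 mm by 85 mm) begins 54 mm behind the grasp point. The pads swing forward as they close: fully open they stand 13 mm farther back than shut.
Start: joints at [-0.099, 0.398, 0.045, 1.537, -0.019, 1.207, -0.051], TCP at [650.034, 0.031, 231.347] pointing down, gripper open.
Joint ranges: [-2.82, 2.82], [-0.49, 2.23], [-1.37, 1.46], [0, 2.46], [-1.36, 4.5], [0.23, 2], [-2.94, 2.94]. Speed limits (rad/s): [2.57, 2.57, 3.14, 3.14, 3.14, 3.14, 3.14].

INTERFACE

Orientations are given as a rotation vector (axis times angle).
In Python, from cell import arm gives the robot as it stands. The module is installed in compiled form; this text tells all that it offers.
- The arm moves only by the shell command python3 -m pendant 'ROWS' [FORCE]. ROWS is JSON, a list that holds one entry, the list of rows, each a list of 5 numbers: the finger opening in mm, from 0 to 85.4, then the shift along the tool's x, y, z in mm, then the turn about the tool's z in degrees. A call has 1 to 20 rows; each row shifts and turns the commanded pose from where the row before left it, along the tool's axes as they then stand; what a row does not reach is not made up. A row lasts 1/12 s, in which the tool goes at most 41.7 mm and 7.16 degrees, less where a joint would pass 70% of its speed; a pose out of reach is approached as far as the arm can. A call is refused whole if a number of a shift passes 41.7 or a number of a turn 7.16, either way. A call with a gripper value outside its range is refused whole. The fingers move at their own pace and stop on an object; FORCE is the grip in N (left out, the last holds). Time passes only in rows, so rows that do not move let the fingers close. It gives the time, the measured TCP pose, the force, the opening and the grip force at its end, in the units of the state.
- arm.read_state(): the state, without advancing time (a new reading comes with each control period).
- arm.grab_frame(name): name is "scene" or "side" or "wrist"; returns a dict with "pixels" (480x640x3 uint8, red, green, blue), "fov_y" (degrees; the focal length in pixels is half the picture's height over the tangent of half this angle, whatever the lens; pixels are square), "cx", "cy" (the principal point, pixels), "R" (3x3) and "t" (3): a world point X has camera coordinates R X + t. Camera axes: x right, y down, z forward; pixel columns grow to the right and rows downward; lengths in mm; the calibration is good to about 2 mm. A picture is of the moment at which its call begins. There is no depth.
- arm.job_done(): hands the job in; it is judged then, once.
The state is a dict: "time": time; "joints": joint angles; "joint_velocities": joint speeds; "tau": joint torques, N m; "eef_pos": TCP position; "eef_rot": TCP orientation; "force": force on the tool from outside, world axes, zero at the start; "moment": the same for the moment, N m; "grip_width": finger opening in mm; "gripper_force": force on a finger pad.
Only numpy, scipy, OpenCV 4.12 (cv2) and the standard library are available. Lean on these libraries where they do the work, as an engineer would, in place of code of your own. Each camera call takes 0.05 s, during which the arm holds its last target. There are 200 camera calls.

TASK

Start the next staining round: turn the reset knob of the dip counter back until its pointer is fully home at the zero stop, while the slide rack still stands in its dish. Then take the rack by its handle, lift it straight up until its underside is about 6 cm above the dish's rim, and keep it there, level and still, over the middle of the dish so that it drains back in. Finish while holding the rack in the air: do not put it down or let go, and leave the things standing around where they are.

Things in the scene. Friction and masses are not known exactly. Their poses are not given: they have to be found in the camera images.
- dish: Open white rectangular staining dish, 120 x 150 mm outside (a thin lip makes it 134 x 164 mm just below the rim), 55 mm high, walls and floor 5 mm thick; it does not move. Origin: centre of its underside on the bench; x across (120 mm), y along its length (150 mm), z up.
- dish_rim (a point): Centre of the dish's mouth, level with the rim, 55 mm above the dish's underside; axes as the dish.
- rack: Loose steel slide rack (0.19 to 0.36 kg, balanced about its middle), nine glass slides fixed in it, standing on the dish floor, 12 mm or so clear of the walls. 78 (x) x 107 (y) mm, 36 high; above it two uprights at y = +-52.5, a crossbar along y and in its middle a grey grip plate 14 (x) x 64 (y) x 26 mm, 99 to 125 mm above the underside. Origin: centre of its underside, z up.
- rack_handle (a point): Centre of the grey grip plate of the rack, 112 mm above the rack's underside; x through its 14 mm thickness, y along its 64 mm length, z up. Grasp it from above with the fingers closing along x.
- counter: Dip counter: grey housing 76 x 76 x 42 mm beside the dish, fixed to the bench, with a white dial of 68 mm diameter on top (its face 44 mm above the bench) and a small steel stop pin, 5 mm high, at the dial's zero. Origin: centre of its underside; the zero mark lies along +x of the housing; z up.
- knob_grip (a point): Grip point on the axis of the black reset knob, 70 mm above the bench. Bar grip 12 mm thick (y), 34 long (x), 27 high, top 76 mm above the bench, on a round skirt of 38 mm diameter whose top is 49.5 mm above the bench. The point turns with the knob: x along the bar to the pointer end (white line on the bar's top), z up.
- reset_knob (a joint): Knob angle in rad: 0 = pointer home at the zero stop, along the housing's +x; grows clockwise seen from above (to 2.4). Turn it counter-clockwise seen from above to reach 0, where it stops hard. Light friction (0.03 N m), no spring: it stays where it is left. Starts between 0.6 and 2.2.
- wash_bottle: Plastic wash bottle with a bent spout, 65 x 96 x 194 mm, standing loose behind the work. Leave alone. Origin: centre of its underside.
- petri_0: Round petri dish, 88 mm diameter, 16 mm high, loose on the right. Leave alone. Origin: centre of its underside.
- bottle_buffer: Clear screw-cap bottle, 66 mm diameter, 130 mm high, loose behind the work. Leave alone. Origin: centre of its underside.
- timer: Small upright bench timer, 25 x 75 x 62 mm, loose on the left. Leave alone. Origin: centre of its underside.
Mind the look-alikes: they are no part of the job. Leave any blue or red look-alike of the rack alone.

How it is judged:
By the outcome, as a careful person would: the job done as asked, in the order asked, and still so for the second after the job is handed in, while the arm keeps its last pose, push and grip.
It also fails if it takes over 64 s, if anything falls off the work surface, if the arm or the gripper's body presses on something with over 40 N, if the wrist force passes 120 N, or if a joint passes its speed limit or range.

## Working session

There is one attempt and no reset: what is moved stays moved. The work goes in short steps, Python scripts to look and compute and a shell command to move; the robot and the scene stay as the last step left them, time stands still between calls to the robot, and variables do not carry over. Pictures are saved under pics/ and viewed, at most 10 in all, crops included, and the job is handed in when it is done.

```bash
mkdir -p pics
cat > h.py <<'E'
import numpy as np, cv2, pickle
from cell import arm
def grab(n,tag):
    f=arm.grab_frame(n); cv2.imwrite(f'pics/{tag}.png',f['pixels'][:,:,::-1]); pickle.dump(f,open(f'pics/{tag}.pkl','wb')); return f
def load(tag): return pickle.load(open(f'pics/{tag}.pkl','rb'))
def ray(f,u,v):
    F=240/np.tan(np.radians(f['fov_y'])/2); R=np.array(f['R']);t=np.array(f['t'])
    return -R.T@t, R.T@np.array([(u-f['cx'])/F,(v-f['cy'])/F,1])
def onplane(f,u,v,z):
    o,d=ray(f,u,v); return o+d*(z-o[2])/d[2]
def proj(f,X):
    F=240/np.tan(np.radians(f['fov_y'])/2); c=np.array(f['R'])@np.array(X,float)+np.array(f['t'])
    return np.array([f['cx']+F*c[0]/c[2],f['cy']+F*c[1]/c[2]])
E
python3 - <<'E'
from h import *
for n in ['scene','side','wrist']:
    f=grab(n,n+'0'); print(n,f['fov_y'],f['cx'],f['cy'],(-np.array(f['R']).T@f['t']).round())
a=[cv2.imread(f'pics/{n}0.png') for n in ['scene','side']]
s=arm.read_state(); print(s)
E
```

```text
scene 42.020652991913735 317.1742597773051 237.4279064188249 [-625.  160. 1242.]
side 46.51616818260415 321.497532387978 250.79441954239158 [ 563. -995.  853.]
wrist 71.85544029604297 318.6193156573599 240.16743341578504 [650.  84. 372.]
{'time': 0.15, 'joints': array([-0.09900952,  0.3990142 ,  0.04504195,  1.53756269, -0.01869846,
        1.20687903, -0.05071422]), 'joint_velocities': array([-0.00024935, -0.00046312, -0.00107321, -0.00400992,  0.000344  ,
       -0.00071354,  0.00174604]), 'tau': array([ 2.78519030e-03, -4.75559378e+01,  1.36737496e+00, -2.54510736e+01,
        1.19318470e-02,  6.58601144e-03, -1.99015865e-06]), 'eef_pos': array([6.49537335e+02, 3.48057433e-02, 2.30519671e+02]), 'eef_rot': array([-2.22065589e+00, -2.22089139e+00,  1.71153677e-03]), 'force': array([ 0.42138786, -0.56623066,  0.43099176]), 'moment': array([-0.03287353,  0.04768146, -0.01018214]), 'gripper_force': 0.0, 'grip_width': 85.0714382649062}
```

View pics/scene0.png

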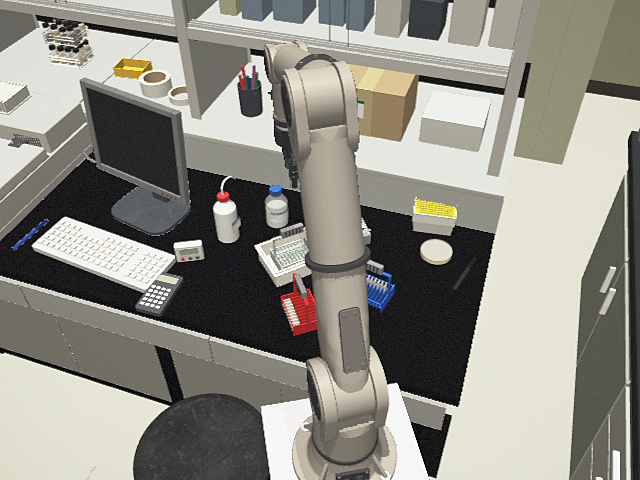

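View pics/side0.png

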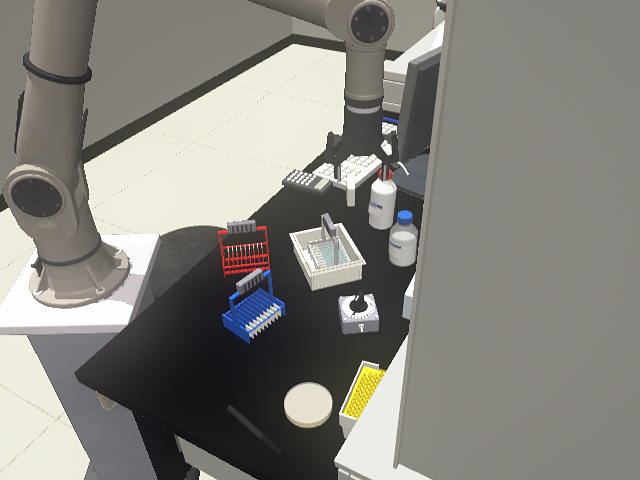

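View pics/wrist0.png

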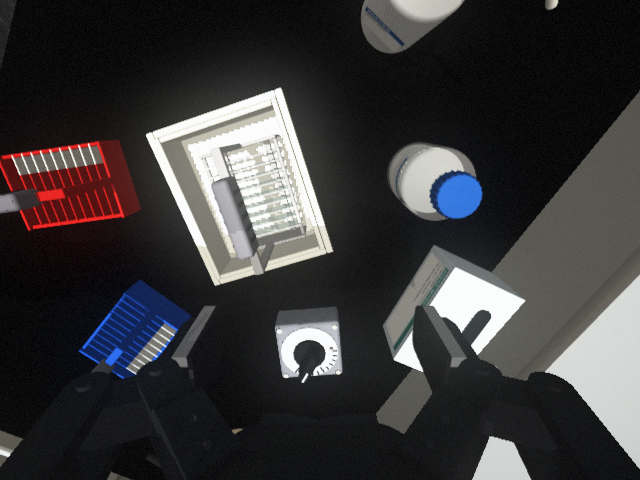

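The scene view is blocked by the arm. Candidates in the wrist view:
- Grey grip plates: the steel rack in the white dish at (235,215), the red rack's at (15,200), and the blue rack at (130,330), whose plate is hidden. I choose the one in the dish.
- Knob: only the black bar on the dial at (308,357).

Next is one close crop with measurements.

Run:
```python
from h import *
f=load('wrist0'); print(np.array(f['R']).round(3)); p=f['pixels']
im=p[:,:,::-1]; hsv=cv2.cvtColor(p,cv2.COLOR_RGB2HSV)
c=np.hstack([cv2.resize(im[80:300,140:340],(400,440),interpolation=cv2.INTER_CUBIC),cv2.resize(im[300:390,265:350],(400,440),interpolation=cv2.INTER_CUBIC)])
cv2.imwrite('pics/crop0.png',c)
# dish outer contour
g=cv2.cvtColor(p,cv2.COLOR_RGB2GRAY)
def big(mask,x0,y0,x1,y1):
    m=np.zeros_like(mask);m[y0:y1,x0:x1]=mask[y0:y1,x0:x1]
    cs=cv2.findContours(m,cv2.RETR_EXTERNAL,cv2.CHAIN_APPROX_NONE)[0]; return max(cs,key=cv2.contourArea)
d=big((g>90).astype(np.uint8)*255,140,80,340,295)
q=cv2.approxPolyDP(cv2.convexHull(d),8,True)[:,0]; print('dish',q.tolist())
W=np.array([onplane(f,u,v,52)[:2] for u,v in q]); print(W.round(1).tolist(),cv2.minAreaRect(W.astype(np.float32)))
h=big((g>70).astype(np.uint8)*255,270,300,348,382)
W=np.array([onplane(f,u,v,42)[:2] for u,v in h[:,0]]); print('house',cv2.minAreaRect(W.astype(np.float32)))
w=big(((g>200)).astype(np.uint8)*255,275,320,345,382)
W=np.array([onplane(f,u,v,44)[:2] for u,v in w[:,0]],np.float32); print('dial',cv2.minEnclosingCircle(W))
```

```text
[[ 1.    -0.    -0.003]
 [ 0.001 -0.946  0.325]
 [-0.002 -0.325 -0.946]]
dish [[280, 87], [332, 251], [215, 285], [146, 134]]
[[615.0, 116.6], [662.8, -38.0], [537.9, -77.0], [490.0, 77.1]] ((576.4334716796875, 19.767356872558594), (131.055419921875, 162.05136108398438), 17.252809524536133)
house ((636.984375, -159.10418701171875), (74.70008087158203, 93.93888854980469), 5.067260265350342)
dial ((640.2579345703125, -170.28797912597656), 36.74781036376953)
```

View pics/crop0.png

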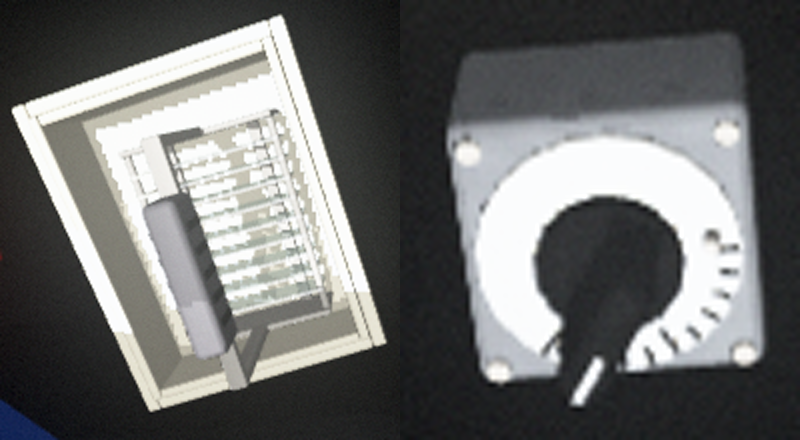

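Run:
```python
from h import *
f=load('wrist0')
L=lambda x,y:(140+x/2,80+y/2)
Rr=lambda x,y:(265+(x-400)/4.706,300+y/4.889)
P=lambda a,z:onplane(f,*a,z)[:2].round(1)
pl=[P(L(*a),130) for a in [(148,205),(186,195),(228,345),(195,358)]]; print('plate',pl,np.mean(pl,0), cv2.minAreaRect(np.array(pl,np.float32)))
hc=[P(Rr(*a),42) for a in [(448,125),(742,100),(765,358),(483,383)]]; print('house',hc,np.mean(hc,0)); 
e=hc[1]-hc[0]+hc[2]-hc[3]; print('yaw',np.degrees(np.arctan2(e[1],e[0])))
print('screws',np.mean([P(Rr(*a),43) for a in [(468,153),(726,132),(745,352),(498,370)]],0))
a,b=P(Rr(600,360),76),P(Rr(575,403),76); print('line',a,b,np.degrees(np.arctan2(*(b-a)[::-1])))
print('pin',P(Rr(711,237),47),'dial l,r,top',P(Rr(475,255),44),P(Rr(742,240),44),P(Rr(608,137),44))
# box near counter
for q in [(436,247),(525,300),(470,390),(384,325)]: print('box',q,P(q,0),P(q,60),P(q,100))
```

```text
plate [array([572.9,  45. ]), array([587.1,  48.7]), array([598.6,  -9.6]), array([585.2, -15.1])] [585.95  17.25] ((586.1499633789062, 16.799999237060547), (14.653454780578613, 62.12347412109375), 11.56635856628418)
house [array([ 598.7, -134. ]), array([ 670.8, -127.1]), array([ 678.1, -201.4]), array([ 604.7, -209.3])] [ 638.075 -167.95 ]
yaw 5.808048104602365
screws [ 638.05  -169.825]
line [ 636.8 -172.7] [ 630.8 -184.6] -116.75731817187656
pin [ 663.5 -161.7] dial l,r,top [ 604.3 -169.2] [ 671.4 -164.8] [ 638.1 -135.9]
box (436, 247) [789.1 -52.6] [766.6 -30.6] [751.6 -15.9]
box (525, 300) [ 909.6 -123.8] [867.7 -90.3] [839.8 -68. ]
box (470, 390) [ 861.3 -266.3] [ 827.2 -209.8] [ 804.4 -172.2]
box (384, 325) [ 733.9 -160.7] [ 720.3 -121.3] [711.3 -95. ]
```

The crop confirms a steel-grey plate inside the white dish, centre about (235,215) px. The knob's white pointer line runs (307,374) to (302,382), with the stop pin at (331,348). The knob sits at about (638,-169.5) and is roughly 2.1 rad from home. I'll move above it and look again.

```bash
python3 -m pendant '[[[85,-17,-1.2,8,0],[85,-17,-1.2,8,0],[85,-17,-1.2,8,0],[85,-17,-1.2,8,0],[85,-17,-1.2,8,0],[85,-17,-1.2,8,0],[85,-17,-1.2,8,0],[85,-17,-1.2,8,0],[85,-17,-1.2,8,0],[85,-17,-1.2,8,0],[85,0,0,0,0],[85,0,0,0,0],[85,0,0,0,0]]]' 40
python3 - <<'E'
from h import *
f=grab('wrist','wrist1'); grab('scene','scene1'); print(arm.read_state()['eef_pos'])
c=f['pixels'][:,:,::-1][180:480,160:480]; cv2.imwrite('pics/crop1.png',cv2.resize(c,(640,600)))
E
```

```text
time: 1.23
eef_pos: [638.5, -168.3, 151.6]
eef_rot: [-2.22, -2.222, -0.002]
force: [0.7, 1.0, 0.5]
grip_width: 84.8
gripper_force: 0.0
[ 638.89071962 -167.82495422  151.96370801]
```

View pics/crop1.png

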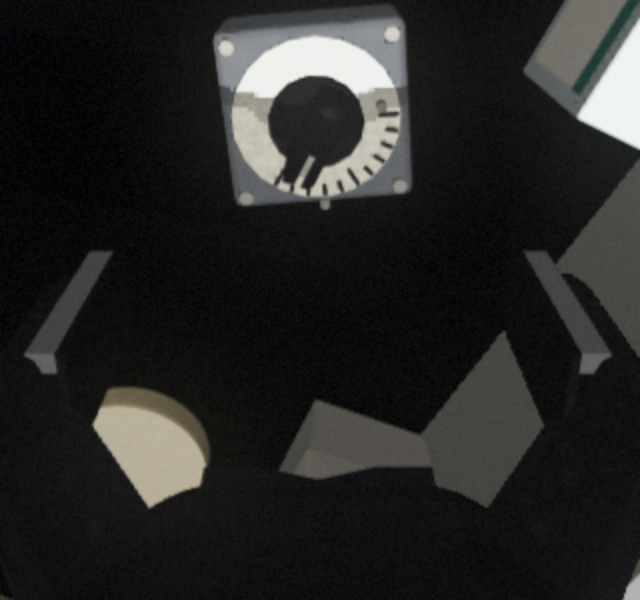

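The counter is fully in view. The dial spans crop x 232-400 and y 37-196, the pointer line runs (313,157) to (298,188), and the pin is at (381,105).

Run:
```python
from h import *
f=load('wrist1'); P=lambda x,y,z:onplane(f,160+x/2,180+y/2,z)[:2].round(1)
s=[P(*a,42.5) for a in [(226,48),(392,34),(400,187),(246,199)]]; print(s,np.mean(s,0)); e=s[1]-s[0]+s[2]-s[3]; print('yaw',np.degrees(np.arctan2(e[1],e[0])))
d=[P(*a,44) for a in [(232,118),(400,112),(316,37),(318,196)]]; print('dial',d)
a,b=P(313,157,76),P(299,187,76); c=np.mean(s,0); print(a,b,[np.degrees(np.arctan2(*v[::-1])) for v in (b-a,a-c,b-c)])
print('pin',P(381,105,48)-c, 'box',P(524,70,0),P(578,117,100))
```

```text
[array([ 603.3, -141.2]), array([ 667.1, -135.6]), array([ 672.8, -199.8]), array([ 608.8, -205.3])] [ 638.    -170.475]
yaw 4.963936860675421
dial [array([ 604.6, -169.1]), array([ 671.3, -166.6]), array([ 638. , -136.5]), array([ 638.8, -203.2])]
[ 637.  -172.8] [ 632.  -184.4] [np.float64(-113.31770838675507), np.float64(-113.27290406408184), np.float64(-113.31022969161752)]
pin [25.2    8.075] box [ 732.8 -160.8] [ 718.7 -149.8]
```

```bash
python3 -m pendant '[[[60,-1,0,0,5.75],[60,0,0,0,5.75],[60,0,0,0,5.75],[60,0,0,0,5.75],[60,0,0,11,0],[60,0,0,11,0],[60,0,0,11,0],[60,0,0,11,0],[60,0,0,11,0],[60,0,0,11,0],[60,0,0,11,0],[60,0,0,11,0],[60,0,0,9,0],[60,0,0,0,0],[60,0,0,0,0],[60,0,0,0,0]]]' 30
python3 -m pendant '[[[30,0,0,0,0],[20,0,0,0,0],[10,0,0,0,0],[6,0,0,0,0],[6,0,0,0,0],[6,0,0,0,0],[6,0,0,0,0],[6,0,0,0,0],[6,0,0,0,0],[6,0,0,0,0]]]' 30
```

```text
time: 2.67
eef_pos: [638.6, -171.1, 54.8]
eef_rot: [2.619, 1.734, 0.001]
force: [0.1, 0.0, 0.4]
grip_width: 60.2
gripper_force: 0.0
time: 3.5
eef_pos: [637.5, -170.9, 54.9]
eef_rot: [-2.619, -1.733, 0.001]
force: [-4.3, 0.7, 5.5]
grip_width: 11.5
gripper_force: 33.5
```

```bash
python3 -m pendant '[[[6,0,0,0,-6],[6,0,0,0,-6],[6,0,0,0,-6],[6,0,0,0,-6],[6,0,0,0,-6],[6,0,0,0,-6],[6,0,0,0,-6],[6,0,0,0,-6],[6,0,0,0,-6],[6,0,0,0,-6],[6,0,0,0,-6],[6,0,0,0,-6],[6,0,0,0,-6],[6,0,0,0,-6],[6,0,0,0,-6],[6,0,0,0,-6],[6,0,0,0,-6],[6,0,0,0,0],[6,0,0,0,0]]]'
python3 - <<'E'
from h import *
s=arm.read_state(); print(s['force'],s['moment'],s['joints'])
E
```

```text
time: 5.08
eef_pos: [638.7, -170.2, 54.9]
eef_rot: [0.304, 3.125, 0.002]
force: [-0.9, 3.0, 4.2]
grip_width: 11.3
gripper_force: 33.3
[-0.87394923  3.01408636  4.16355016] [0.5541326  0.32185383 0.04781762] [ 0.38907671  0.59504329 -0.2682798   1.66063249  0.18755642  0.91003318
  1.42604103]
```

```bash
for i in 1; do python3 -m pendant '[[[6,0,0,0,-4],[6,0,0,0,-4],[6,0,0,0,-4],[6,0,0,0,0],[6,0,0,0,0]]]' >/dev/null; python3 -c "
from h import *
s=arm.read_state();r=s['eef_rot'];print(2*np.degrees(np.arctan2(r[1],r[0])),s['moment'],s['grip_width'])"
python3 -m pendant '[[[6,0,0,0,-2],[6,0,0,0,-2],[6,0,0,0,0],[6,0,0,0,0]]]' >/dev/null; python3 -c "
from h import *
s=arm.read_state();r=s['eef_rot'];print(2*np.degrees(np.arctan2(r[1],r[0])),s['moment'],s['grip_width'])"; done
```

```text
180.8853299583456 [0.62108365 0.28670962 0.05134305] 11.204592824292002
184.87931078928028 [0.59260428 0.34247417 0.01119494] 10.911227446392402
```

```bash
for i in 1; do python3 -m pendant '[[[6,0,0,0,-1.5],[6,0,0,0,-1.5],[6,0,0,0,0],[6,0,0,0,0]]]' >/dev/null; python3 -c "
from h import *
s=arm.read_state();r=s['eef_rot'];print(2*np.degrees(np.arctan2(r[1],r[0])),s['moment'],s['grip_width'])"
python3 -m pendant '[[[6,0,0,0,-1.5],[6,0,0,0,-1.5],[6,0,0,0,0],[6,0,0,0,0]]]' >/dev/null; python3 -c "
from h import *
s=arm.read_state();r=s['eef_rot'];print(2*np.degrees(np.arctan2(r[1],r[0])),s['moment'],s['grip_width'],s['force'])"; done
```

```text
187.72593169149047 [ 0.69878092  0.24904407 -0.83443972] 11.228268267894016
190.5710084092019 [ 0.76972161  0.31301905 -1.44591331] 11.231804024632442 [-1.27594829  3.44965541  4.92154279]
```

```bash
python3 -m pendant '[[[20,0,0,0,0],[45,0,0,0,0],[60,0,0,0,0],[60,0,0,0,0],[60,0,0,-5,0],[60,0,0,-10,0],[60,0,0,-20,0],[60,0,0,-25,0],[60,0,0,-25,0],[60,0,0,-15,0],[60,0,0,0,0],[60,0,0,0,0]]]'
python3 - <<'E'
from h import *
f=grab('wrist','wrist2'); u,v=proj(f,[638,-170,60]).astype(int); print(u,v)
c=f['pixels'][:,:,::-1][max(v-70,0):v+70,max(u-70,0):u+70]; print(max(v-70,0),max(u-70,0),c.shape); cv2.imwrite('pics/crop2.png',cv2.resize(c,None,fx=4,fy=4,interpolation=cv2.INTER_CUBIC))
E
```

```text
time: 7.5
eef_pos: [638.9, -171.2, 156.1]
eef_rot: [-0.301, 3.124, -0.002]
force: [-1.3, -0.3, -1.1]
grip_width: 59.7
gripper_force: 0.0
320 241
171 250 (140, 140, 3)
```

View pics/crop2.png

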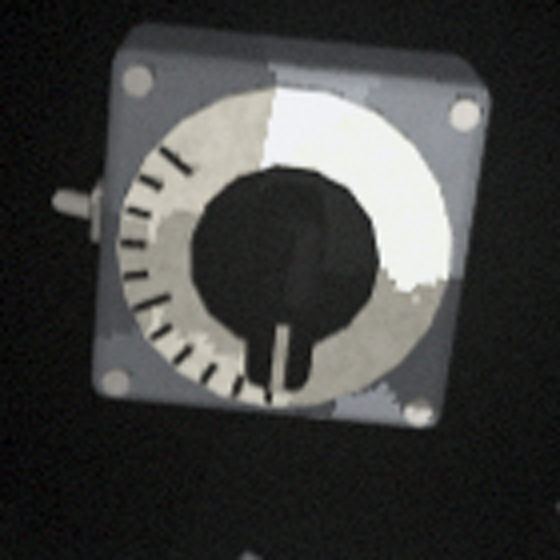

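The pointer line runs crop (283,325) to (278,392), at the zero end of the ticks. The pin is hidden beside the pointer. Checking the angle numerically.

Run:
```python
from h import *
f=load('wrist2'); P=lambda x,y,z:onplane(f,250+x/4,171+y/4,z)[:2]
s=[P(*a,42.5) for a in [(138,82),(465,115),(418,412),(116,381)]]; c=np.mean(s,0)
e=s[3]-s[0]+s[2]-s[1]; print(c,'yaw',np.degrees(np.arctan2(e[1],e[0])))
a,b=P(283,325,76),P(277,392,76); print([np.degrees(np.arctan2(*v[::-1])) for v in (b-a,a-c,b-c)])
```

```text
[ 637.64937019 -169.68712031] yaw 4.82200525320506
[np.float64(6.317971506234916), np.float64(2.3112037468791886), np.float64(5.652467453728718)]
```

Home: the pointer is at about 5.5° against a housing yaw of 4.8°. Now to the rack: up and turn first, then across.

```bash
python3 -m pendant '[[[85,0,0,-8,0],[85,0,0,-8,7],[85,0,0,-8,7],[85,0,0,-8,7],[85,0,0,-8,7],[85,0,0,-8,7],[85,0,0,-8,7],[85,0,0,-8,7],[85,0,0,-8,7],[85,0,0,-8,7],[85,0,0,-8,7],[85,0,0,-8,7],[85,0,0,0,7],[85,0,0,0,1],[85,0,0,0,0],[85,0,0,0,0]]]'
python3 - <<'E'
from h import *
s=arm.read_state();R=cv2.Rodrigues(s['eef_rot'])[0]; print(R.T@(np.array([586,17,240])-s['eef_pos']),s['eef_pos'],2*np.degrees(np.arctan2(s['eef_rot'][1],s['eef_rot'][0])))
E
```

```text
time: 8.88
eef_pos: [637.6, -170.8, 249.4]
eef_rot: [-1.886, -2.51, 0.001]
force: [0.1, -0.5, 0.1]
grip_width: 85.0
gripper_force: 0.0
[194.70746978   2.73857682   9.5808474 ] [ 637.56333039 -170.78362462  249.42467577] -253.84399772149771
```

```bash
python3 -m pendant '[[[85,19.5,0.3,1,0],[85,19.5,0.3,1,0],[85,19.5,0.3,1,0],[85,19.5,0.3,1,0],[85,19.5,0.3,1,0],[85,19.5,0.3,1,0],[85,19.5,0.3,1,0],[85,19.5,0.3,1,0],[85,19.5,0.3,1,0],[85,19.5,0.3,1,0],[85,0,0,0,0],[85,0,0,0,0],[85,0,0,0,0],[85,0,0,0,0]]]'
python3 - <<'E'
from h import *
f=grab('wrist','wrist3'); s=arm.read_state(); print(s['eef_pos'],s['eef_rot']); grab('scene','scene3'); grab('side','side3')
cv2.imwrite('pics/c3.png',f['pixels'][:,:,::-1])
E
```

```text
time: 10.05
eef_pos: [587.3, 15.5, 240.1]
eef_rot: [1.892, 2.507, -0.001]
force: [0.1, 0.3, 0.5]
grip_width: 85.0
gripper_force: 0.0
[587.38647132  15.61303576 240.18606456] [ 1.89268302e+00  2.50699852e+00 -8.75358446e-04]
```

View pics/c3.png

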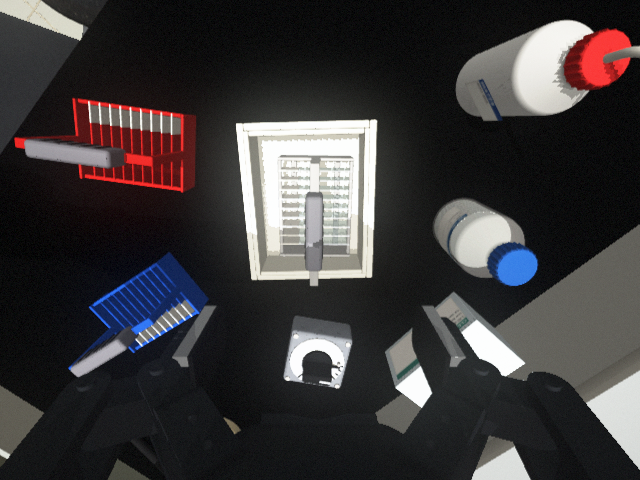

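The plate is at about (305-323, 193-271), between the dish walls, and nearly aligned with the tool. The dish corners are near (238,123), (376,121), (371,278) and (252,280).

Run:
```python
from h import *
f=load('wrist3'); p=f['pixels']; g=cv2.cvtColor(p,cv2.COLOR_RGB2GRAY)
for r in range(190,275,8): print(r,g[r,298:332].tolist())
print(g[186:280,314].tolist())
m=np.zeros_like(g); m[100:290,225:385]=(g[100:290,225:385]>90)*255
d=max(cv2.findContours(m,cv2.RETR_EXTERNAL,cv2.CHAIN_APPROX_NONE)[0],key=cv2.contourArea)
q=cv2.approxPolyDP(cv2.convexHull(d),8,True)[:,0]; print(q.tolist())
W=np.array([onplane(f,u,v,52)[:2] for u,v in q]); print(W.round(1).tolist(),cv2.minAreaRect(W.astype(np.float32)))
```

```text
190 [254, 254, 254, 254, 254, 254, 254, 254, 251, 254, 254, 241, 239, 243, 244, 244, 243, 244, 243, 243, 237, 202, 232, 235, 235, 235, 236, 234, 235, 235, 234, 235, 252, 248]
198 [207, 232, 240, 240, 241, 240, 233, 153, 145, 161, 169, 175, 175, 172, 175, 172, 171, 174, 173, 171, 170, 173, 162, 148, 104, 192, 198, 194, 197, 189, 187, 190, 188, 208]
206 [166, 203, 226, 213, 213, 212, 197, 120, 155, 169, 183, 190, 188, 189, 190, 188, 188, 187, 186, 186, 188, 184, 168, 154, 115, 94, 174, 192, 200, 200, 200, 200, 195, 194]
214 [174, 207, 209, 210, 212, 202, 194, 137, 154, 169, 184, 187, 188, 188, 188, 187, 187, 182, 182, 185, 188, 180, 167, 152, 115, 175, 184, 196, 198, 198, 199, 199, 196, 200]
222 [171, 177, 196, 199, 196, 194, 137, 106, 151, 165, 177, 182, 186, 186, 184, 186, 183, 182, 183, 184, 181, 179, 162, 150, 100, 129, 194, 199, 196, 201, 196, 196, 197, 199]
230 [156, 166, 193, 194, 196, 192, 160, 101, 145, 163, 173, 182, 182, 185, 180, 182, 179, 180, 181, 181, 179, 173, 159, 146, 90, 147, 192, 194, 197, 196, 197, 199, 194, 195]
238 [152, 160, 191, 195, 195, 197, 197, 133, 149, 16
[... 799 characters left out ...]
188, 187, 191]
[243, 244, 243, 244, 243, 230, 132, 111, 112, 113, 126, 151, 171, 179, 186, 192, 188, 192, 188, 189, 188, 189, 187, 190, 188, 186, 188, 186, 187, 186, 186, 189, 181, 183, 186, 186, 183, 183, 182, 183, 182, 179, 183, 184, 179, 180, 180, 182, 179, 181, 179, 178, 178, 177, 178, 178, 158, 108, 109, 107, 115, 128, 132, 131, 130, 130, 131, 129, 129, 127, 128, 130, 129, 125, 124, 122, 126, 127, 129, 127, 126, 124, 125, 121, 122, 158, 184, 188, 186, 187, 187, 186, 188, 188]
[[375, 119], [371, 277], [252, 279], [236, 123]]
[[613.2, 116.6], [662.1, -38.3], [537.3, -76.4], [488.9, 77.6]] ((575.4551391601562, 19.636322021484375), (130.4141082763672, 162.53314208984375), 17.47199821472168)
```

Run:
```python
from h import *
f=load('wrist3'); s=arm.read_state(); Rt=cv2.Rodrigues(s['eef_rot'])[0]
a,b=onplane(f,313.3,196.5,130),onplane(f,313.3,270.5,130); print(a,b,np.linalg.norm(a-b),'x-yaw',np.degrees(np.arctan2(*(a-b)[1::-1]))-90)
print('thick',np.linalg.norm(onplane(f,305,230,130)-onplane(f,321.7,230,130)))
c=(a+b)/2; print(c); print('tool yaw(x)',np.degrees(np.arctan2(Rt[1,0],Rt[0,0]))-90)
print(Rt.T@(np.array([c[0],c[1],117-19])-s['eef_pos']), 'dish c', np.array([575.6,19.7])-c[:2])
```

```text
[574.3612223   45.81589133 130.        ] [591.04956151 -14.00651685 130.        ] 62.10653093950556 x-yaw 15.5872249864709
thick 13.2786367592002
[582.70539191  15.90468724 130.        ]
tool yaw(x) 15.913921412362043
[  1.17096275  -4.51097383 142.24447809] dish c [-7.10539191  3.79531276]
```

```bash
python3 -m pendant '[[[85,1.2,-4.5,0,0],[85,0,0,12.5,0],[85,0,0,12.5,0],[85,0,0,12.5,0],[85,0,0,12.5,0],[85,0,0,12.5,0],[85,0,0,12.5,0],[85,0,0,12.5,0],[85,0,0,12.5,0],[85,0,0,12.5,0],[85,0,0,12.5,0],[85,0,0,12.5,0],[85,0,0,0,0],[85,0,0,0,0],[85,0,0,0,0]]]'
python3 -m pendant '[[[70,0,0,0,0],[55,0,0,0,0],[40,0,0,0,0],[30,0,0,0,0],[22,0,0,0,0],[18,0,0,0,0],[15,0,0,0,0],[12,0,0,0,0],[8,0,0,0,0],[5,0,0,0,0],[5,0,0,0,0],[5,0,0,0,0],[5,0,0,0,0],[5,0,0,0,0],[5,0,0,0,0],[5,0,0,0,0]]]' 60
```

```text
time: 11.45
eef_pos: [583.0, 17.3, 103.1]
eef_rot: [1.89, 2.509, 0.001]
force: [0.5, 0.1, 1.2]
grip_width: 84.5
gripper_force: 0.0
time: 12.78
eef_pos: [582.8, 17.3, 103.0]
eef_rot: [1.89, 2.509, 0.001]
force: [0.0, 0.8, 2.6]
grip_width: 13.1
gripper_force: 58.8
```

```bash
python3 -m pendant '[[[5,0,0,-2,0],[5,0,0,-4,0],[5,0,0,-6,0],[5,0,0,-8,0],[5,0,0,-8,0],[5,0,0,-8,0],[5,0,0,-8,0],[5,0,0,-8,0],[5,0,0,-8,0],[5,0,0,-8,0],[5,0,0,-8,0],[5,0,0,-8,0],[5,0,0,-8,0],[5,0,0,-8,0],[5,0,0,-6,0],[5,0,0,-4,0],[5,0,0,0,0],[5,0,0,0,0],[5,0,0,0,0],[5,0,0,0,0]]]'
python3 - <<'E'
from h import *
f=grab('side','side4');g=grab('scene','scene4');w=grab('wrist','wrist4'); s=arm.read_state(); print(s['eef_pos'],s['eef_rot'],s['force'],s['grip_width'])
u,v=proj(f,[580,18,130]).astype(int); print(u,v); a=f['pixels'][v-75:v+75,u-50:u+50,::-1]
print(v-75,u-50)
cv2.imwrite('pics/c4.png',np.hstack([cv2.resize(a,(400,600),interpolation=cv2.INTER_CUBIC),cv2.resize(w['pixels'][80:380,220:420,::-1],(400,600),interpolation=cv2.INTER_CUBIC)]))
E
```

```text
time: 14.45
eef_pos: [582.1, 17.2, 212.2]
eef_rot: [-1.89, -2.508, 0.001]
force: [0.4, -1.3, -3.2]
grip_width: 13.1
gripper_force: 58.5
[582.29907099  17.18604555 212.43920394] [-1.89030409e+00 -2.50866132e+00  6.39662516e-04] [ 0.356443   -0.02657137 -2.05863878] 12.846724713447305
327 219
144 277
```

View pics/c4.png

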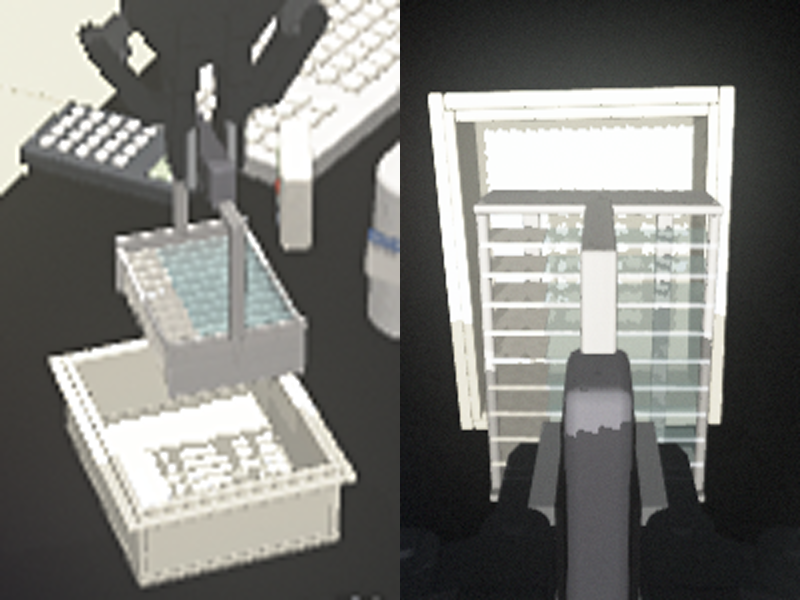

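The rack hangs level above the dish. In the side crop, opposite rack top corners are at (117,238) and (305,322), and opposite dish lip corners at (50,358) and (355,476). I'll compare the two centres.

Run:
```python
from h import *
f=load('side4'); P=lambda x,y,z:onplane(f,277+x/4,144+y/4,z)[:2]
for z in (48,54): print('dish side',z,(P(50,358,z)+P(355,476,z))/2, np.linalg.norm(P(50,358,z)-P(355,476,z)),np.hypot(134,164))
print('rack side',(P(117,238,150)+P(305,322,150))/2,np.linalg.norm(P(117,238,150)-P(305,322,150)),np.hypot(78,107))
for t in ('wrist0','wrist3'):
  f=load(t); q={'wrist0':[(280,87),(332,251),(215,285),(146,134)],'wrist3':[(375,119),(371,277),(252,279),(236,123)]}[t]
  for z in (46,52): print(t,z,np.mean([onplane(f,u,v,z)[:2] for u,v in q],0))
w=load('wrist4'); Q=lambda x,y,z:onplane(w,220+(x-400)/2,80+y/2,z)[:2]
q=[(429,94),(735,87),(720,428),(463,428)]; print('wrist4 dish',np.mean([Q(*a,50) for a in q],0))
t=[Q(475,209,151),Q(721,209,151)]; m=np.mean(t,0); d=np.array([np.sin(np.radians(15.7)),-np.cos(np.radians(15.7))]); print('rack w4',t,m+53.5*d)
```

```text
dish side 48 [575.31742973  21.64500175] 209.8244338878653 211.7829077144801
dish side 54 [575.22384831  14.06654675] 208.26005639323157 211.7829077144801
rack side [582.59620474  12.84095625] 131.65665936588323 132.41223508422476
wrist0 46 [575.03954525  18.47284649]
wrist0 52 [576.41633941  19.67329352]
wrist3 46 [575.54462208  18.48995353]
wrist3 52 [575.34873388  19.87736874]
wrist4 dish [576.52688832  18.48472198]
rack w4 [array([532.34978337,  54.95564174]), array([604.75898836,  75.71384402])] [583.03150972  13.83073445]
```

```bash
python3 -m pendant '[[[5,1,-0.9,-0.5,-0.5],[5,1,-0.9,0,-0.5],[5,1,-0.9,0,-0.5],[5,1,-0.9,0,0],[5,1,-0.9,0,0],[5,1,-0.9,0,0],[5,0,0,0,0],[5,0,0,0,0],[5,0,0,0,0],[5,0,0,0,0],[5,0,0,0,0],[5,0,0,0,0],[5,0,0,0,0],[5,0,0,0,0],[5,0,0,0,0],[5,0,0,0,0]]]'
python3 - <<'E'
from h import *
w=grab('wrist','wrist5');f=grab('side','side5');s=arm.read_state(); print(s['eef_pos'],s['joint_velocities'].round(3),s['grip_width'],s['gripper_force'])
cv2.imwrite('pics/c5.png',np.hstack([cv2.resize(f['pixels'][144:344,277:427,::-1],(400,533)),cv2.resize(w['pixels'][80:380,220:420,::-1],(400,533))]))
E
```

```text
time: 15.93
eef_pos: [575.6, 21.4, 213.3]
eef_rot: [1.858, 2.533, 0.0]
force: [0.7, -0.2, -2.9]
grip_width: 13.1
gripper_force: 58.4
[575.60876949  21.3594528  213.34697935] [ 0.     0.002 -0.     0.001  0.    -0.     0.001] 13.348719210348479 58.41289222240448
```

View pics/c5.png

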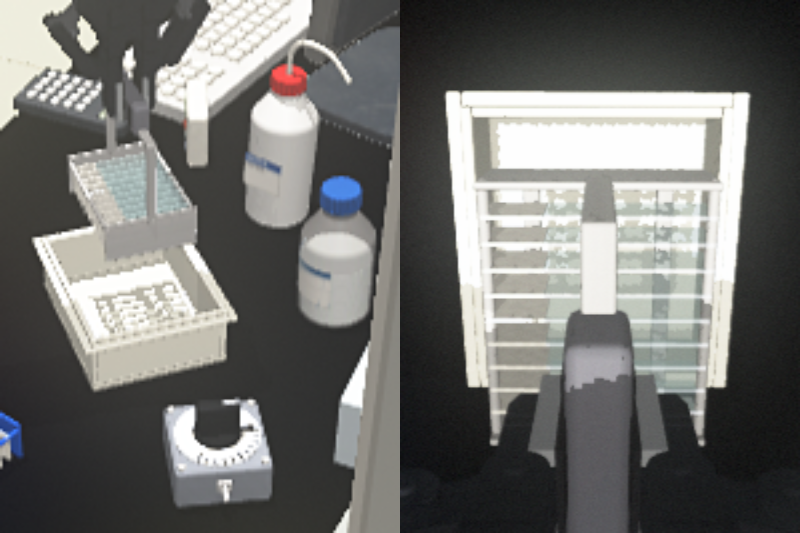

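The rack hangs level and centred over the dish: its sides at x 474 and 721 sit evenly inside the lip's 447 and 748. The knob is home, the neighbours are undisturbed, and the arm is still, so I'm handing in.

```bash
python3 -c "
from cell import arm
print(arm.job_done())"
```

```text
the job is handed in; nothing more can be done
None
```

The job is handed in: the knob was turned to its hard stop at zero, and the rack is held level and still about 6 cm above the rim, over the middle of the dish.

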